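# Stow a pressure gauge under the keeper bar of its foam tray

## Robot

A 6-joint arm with a two-finger parallel gripper is mounted at the origin on a cart in front of the work surface, level with it; the furniture and walls round the work are solid. World frame = base frame: x ahead of the robot, y to its left, z up, the work surface at z = 0. Lengths are in m, angles in degrees, forces in N, time in s.
With the tool pointing down it reaches from about 0.35 to 0.875 m from the base axis. Payload 4.2 kg.
Tool frame: the origin (TCP) lies on the centre line of the jaws, within the pads' length; the fingertips stand 22 mm ahead of it and the grasp point (between the pads) lies 3 mm ahead of it (r.tcp_to_tips is the distance from the TCP to the fingertips, in m); z points along the fingers, y is the line along which they close (so a half turn about z gives the same grasp; the last joint's range is limited). The gripper opens to 87 mm and grips with 3 to 60 N. Pads are 19 mm wide; open, the fingers measure 117 mm over their backs; the gripper's body (75 mm by 190 mm) begins 51 mm behind the grasp point.
Start: joints at [86.78, 22.042, 0.453, 0, -68.411, -14.817], TCP at [0.193, 0.594, 0.245] pointing down, gripper open.
Joint ranges: [-179.83, 179.83], [-69.29, 118.12], [-61.27, 80.66], [-181.25, 117.63], [-171.15, -9.14], [-177.46, 177.46]. Speed limits (degrees/s): [159.86, 159.86, 180, 180, 180, 180].

## Interface

Orientations are given as a 3x3 rotation matrix whose columns are the frame's x, y, z axes.
In Python, from station import r gives the robot as it stands.
- The arm moves only by the tool apply_moves, never from a script. Its argument "plan" is a list of rows, each an object with "grip": the opening, from 0 (shut) to 1 (fully open); "offset": the shift along the tool's x, y, z in cm, a list of three; "spin": the turn about the tool's z in rad. A call has 1 to 5 rows; each row is the pose to reach, as a shift and turn from the pose commanded when the call began, along the tool's axes at that moment; what a row does not reach only later rows make up. A row lasts 1/10 s, in which the tool goes at most 50 mm and 8.59 degrees, less where a joint would pass 70% of its speed; a pose out of reach is approached as far as the arm can. A call with a gripper value outside its range is refused whole. The fingers move at their own pace and stop on an object; the grip force is fixed at half the most. Time passes only in rows, so rows that repeat a pose let the fingers close. It gives the time, the measured TCP pose, the force, the opening and the grip force at its end, in the units of the state.
- r.sense(): the state, without advancing time (a new reading comes with each control period).
- r.capture(name): name is "side" or "top"; returns a dict with "img" (400x640x3 uint8, blue, green, red), "depth" (400x640 float32, m along the optical axis (not along the pixel's ray), 0 where there is no reading), "mtx" (3x3 intrinsics, pixels), "R" (3x3) and "t" (3): a world point X has camera coordinates R X + t. Camera axes: x right, y down, z forward; pixel columns grow to the right and rows downward; lengths in m; the calibration is good to about 2 mm. A picture is of the moment at which its call begins.
- r.finish_job(): hands the job in; it is judged then, once.
The state is a dict: "time_s": time; "joints": joint angles; "joint_velocities": joint speeds; "effort": joint torques, N m; "tcp_pos": TCP position; "ee_rot": TCP orientation; "wrist_force": force on the tool from outside, world axes, zero at the start; "moment": the same for the moment, N m; "gripper_width": opening from 0.0 (shut) to 1.0 (fully open); "gripper_force": force on a finger pad.
Only numpy, scipy, OpenCV 4.12 (cv2) and the standard library are available. Lean on these libraries where they do the work, as an engineer would, in place of code of your own. Each camera call takes 0.05 s, during which the arm holds its last target. There are 200 camera calls.

## Task

Put the pressure gauge away in its foam tray: with the gauge tipped stem-down, work its brass stem in under the steel keeper bar, then swing the case down and press it, dial up, until it sits level and fully home in the snug round pocket. Leave the coupler in the tray and the other things on the worktop where they are.

Things in the scene. Friction and masses are not known exactly. Their poses are not given: they have to be found in the camera images.
- gauge: Pressure gauge lying dial up, 0.14 kg, 78 x 55 x 24 mm. Origin: centre of the underside of the whole; z up through the dial, x from stem to case. The case is a drum 55 mm across, 24 mm tall, axis at x = 11.5 mm (x -16 to 39), lower edge bevelled 4 mm; grasp it across y. The brass stem points to -x: x -39 to -16, 16 mm wide (y -8 to 8), z 4 to 18 mm.
- gauge_stem (a point): Middle of the end face of the gauge's brass stem: at (-39, 0, 11) mm in the gauge's frame, axes like the gauge's.
- tray: Fixed blue tray with dark foam, 140 x 184 mm (x, y), origin at the centre of its underside. Foam top 20 mm over the underside, blue rim 21 mm. Two die-cut pockets: the gauge's and, at y = 64 mm, one in which a coupler lies. The gauge's has finger notches on both sides, as deep as the pocket, 30 mm along x about its round's axis, out to 59 mm from that axis in y.
- tray_seat (a point): Where the gauge's origin belongs, on the pocket's floor: (0, -24, 8) mm in the tray's frame, axes like the tray's. In this frame: floor z = 0, foam top z = 12 mm; round pocket of radius 29 mm about x = 11.5, y = 0; stem groove with the same floor from there to x = -46, y -10 to 10 mm. When home, the dial's top is at z = 24 mm.
- tray_bar (a point): Middle of the underside of the steel keeper bar across the stem groove: (-33, 0, 22) mm from tray_seat. The bar spans x 14 mm, y 50 mm, its top 5 mm higher, screw heads 2 mm more. Bar and foam bar the way straight down or level: tipped stem-down 10 to 18 degrees and 20 mm to +x of home, the gauge can be lowered, slid to -x under the bar and swung down.
- tray_pads (a point): Middle of the far (+x) wall of the round pocket at foam height: (40.5, 0, 12) mm from tray_seat. To its left and right (35 degrees about the round's axis) two springy foam pads with sloping tops (1 mm over the foam) stand 4.5 mm into the round, noses at z 5.5 to 7.5 mm. The gauge's weight rests on them, tipped by 0.16 rad; 9 N down near the dial's far edge or 13 N at its centre snaps it past, and they hold it.
- coupler: Bystander: steel quick air coupler with a red ring, 29 x 83 x 28 mm, lying in the tray's second pocket along the tray's x; origin at the centre of its underside.
- carton: Bystander: small white and grey carton 50 x 75 x 42 mm, origin at the centre of its underside.
- bearing: Bystander: ball bearing, 47 mm in diameter, 14 mm high, origin at the centre of its underside.
- pliers: Bystander: pliers with black handles, 197 x 46 x 23 mm, lying flat near the front edge; origin at the centre of its underside, x along it.
Mind the look-alikes: they are no part of the job. What is shaped like the gauge but pink is not meant.

How it is judged:
By the outcome, as a careful person would: the job done as asked, in the order asked, and still so for the second after the job is handed in, with the robot touching nothing.
It also fails if it takes over 48 s, if anything falls off the work surface, if the arm or the gripper's body presses on something with over 40 N, if the wrist force passes 120 N, or if a joint passes its speed limit or range.

## Working session

There is one attempt and no reset: what is moved stays moved. The work goes in short steps, Python scripts to look and compute and a tool call to move; the robot and the scene stay as the last step left them, time stands still between calls to the robot, and variables do not carry over. Pictures are saved under pics/ and viewed, at most 10 in all, crops included, and the job is handed in when it is done.

Besides the shell and the picture viewer there is one more tool, called after ">>>" as name(argument=value, ...) on one line, values as JSON. apply_moves: Moves the arm, as the interface text tells. Its arguments: {"type":"object","properties":{"plan":{"type":"array"}},"required":["plan"]}

```bash
mkdir -p pics; ls; python3 - <<'E'
from station import r
import cv2,numpy as np
for n in("top","side"):
    c=r.capture(n); cv2.imwrite(f"pics/{n}0.png",c["img"]); np.savez(f"{n}0.npz",**c)
    print(n,c["mtx"].round(1).tolist(),c["R"].round(3).tolist(),c["t"].round(3).tolist())
s=r.sense(); print(s["time_s"],s["tcp_pos"],np.round(s["ee_rot"],3).tolist(),s["gripper_width"],s["wrist_force"],r.tcp_to_tips)
E
```

```text
pics
top [[503.7, 0.0, 318.0], [0.0, 503.7, 197.5], [0.0, 0.0, 1.0]] [[-0.018, -1.0, -0.017], [-0.984, 0.021, -0.177], [0.178, 0.014, -0.984]] [0.238, 0.547, 1.072]
side [[446.4, 0.0, 318.4], [0.0, 446.4, 195.9], [0.0, 0.0, 1.0]] [[0.998, -0.067, -0.004], [-0.037, -0.498, -0.867], [0.056, 0.865, -0.499]] [-0.54, 0.188, 0.879]
0.1 [0.19334513 0.59382303 0.24358232] [[0.951, -0.31, -0.001], [-0.31, -0.951, -0.002], [0.0, 0.002, -1.0]] 0.9974379821396255 [ 0.56213701  0.32409052 -0.2904227 ] 0.022
```

View pics/top0.png

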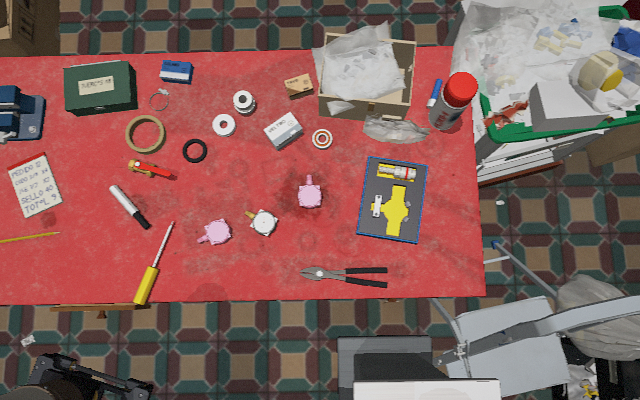

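View pics/side0.png

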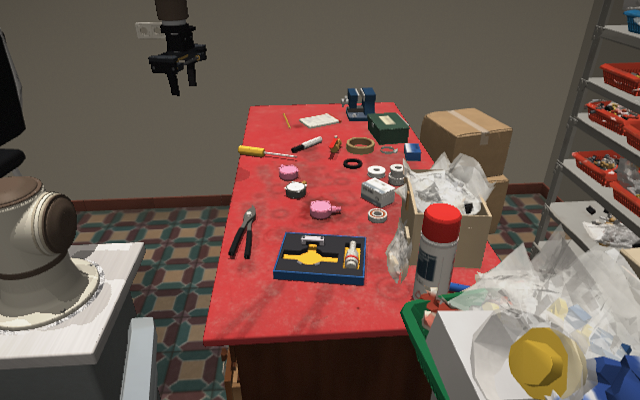

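The top picture shows the gauge candidates: white with a brass stem at (264,222), pink at (217,232) and pink at (309,195). The white one fits the description. The tray is at (392,200), with its bar at (376,205), the round pocket to the right of that, and the coupler at (397,171).

```bash
cat > h.py <<'E'
import numpy as np,cv2
def world(c,u,v,z):
    """pixel -> world at plane height z"""
    d=c["R"].T@np.linalg.solve(c["mtx"],[u,v,1]); o=-c["R"].T@c["t"]
    return o+d*(z-o[2])/d[2]
def proj(c,X):
    p=c["mtx"]@(c["R"]@np.asarray(X)+c["t"]); return p[:2]/p[2]
def cloud(c):
    v,u=np.mgrid[:400,:640]; d=c["depth"]
    p=np.stack([u*d,v*d,d],-1)@np.linalg.inv(c["mtx"]).T
    return (p-c["t"])@c["R"]
def crop(c,u0,u1,v0,v1,k,name):
    cv2.imwrite(name,cv2.resize(c["img"][v0:v1,u0:u1],None,fx=k,fy=k,interpolation=cv2.INTER_CUBIC))
E
python3 - <<'E'
from h import *
c=dict(np.load("top0.npz")); P=cloud(c)
a=cv2.resize(c["img"][192:252,234:294],None,fx=6,fy=6,interpolation=cv2.INTER_CUBIC)
b=cv2.resize(c["img"][150:250,350:434],None,fx=5,fy=5,interpolation=cv2.INTER_CUBIC)
o=np.zeros((500,800,3),np.uint8); o[:360,:360]=a; o[:500,370:790]=b; cv2.imwrite("pics/crop1.png",o)
# gauge case & stem
print("table z",np.median(P[180:190,220:260,2]))
def reg(m,n):
    q=P[m]; q=q[np.isfinite(q).all(1)]; r=cv2.minAreaRect((q[:,:2]*1000).astype(np.float32)); print(n,len(q),r,np.percentile(q[:,2],[5,50,95]).round(4)); return q
w=np.zeros((400,640),bool); w[195:250,236:290]=1
hsv=cv2.cvtColor(c["img"],cv2.COLOR_BGR2HSV); H,S,V=[hsv[...,i].astype(int) for i in range(3)]
q=reg(w&(P[...,2]>.019)&(P[...,2]<.04),"case"); print(q.mean(0),(q.max(0)+q.min(0))/2)
b=reg(w&(H>12)&(H<35)&(S>90)&(V>80),"brass"); print(b.mean(0))
w[:]=0; w[145:250,345:435]=1
t=reg(w&(H>100)&(H<125)&(S>120)&(P[...,2]>.012),"tray")
y=reg(w&(H>20)&(H<35)&(S>150)&(V>120),"yellow")
k=w&(P[...,2]>.030)&(P[...,2]<.045); k[:190]=0; k[:, 390:]=0
reg(k,"bar")
E
```

```text
table z 0.00013676030524577265
case 467 ((506.9897155761719, 358.2980041503906), (69.23265075683594, 52.385990142822266), 51.593318939208984) [0.0197 0.0235 0.0269]
[0.50293159 0.35230767 0.02334898] [0.50289569 0.35564642 0.02454115]
brass 53 ((445.93536376953125, 301.9775695800781), (258.73406982421875, 15.320891380310059), 47.0810661315918) [0.0044 0.0158 0.02  ]
[0.51916649 0.3824383  0.036516  ]
tray 389 ((551.6100463867188, 58.8444938659668), (137.83909606933594, 183.93798828125), 79.37765502929688) [0.0149 0.0206 0.0244]
yellow 977 ((551.2366333007812, 60.744529724121094), (86.39038848876953, 163.8148956298828), 77.8253173828125) [0.0048 0.0082 0.0121]
bar 138 ((533.663330078125, 94.54397583007812), (13.849785804748535, 49.34427261352539), 79.24717712402344) [0.0317 0.0352 0.0387]
```

View pics/crop1.png

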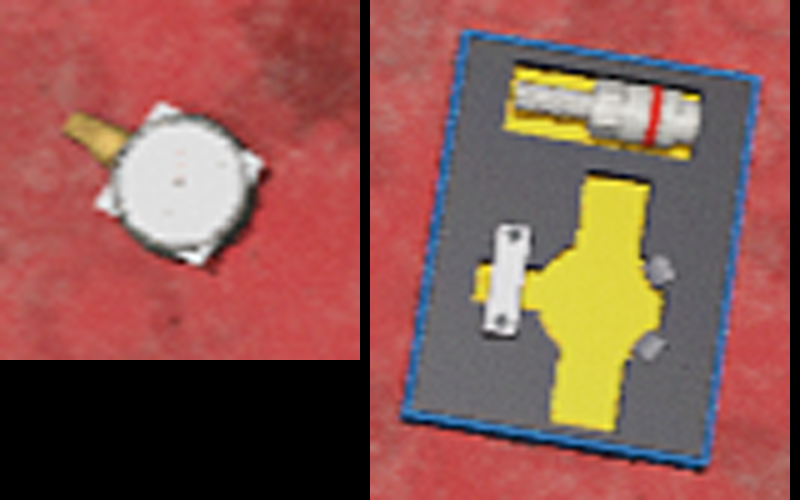

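The crops confirm the choice. The left one shows a white dial centred near pixel (264,222.3), with its brass stem ending near (246,212.7). The right one shows the tray with its bar at -x (left), the pads on the right, and a tray yaw of about -100.7°.

The tool can't tilt, so I'll tip the gauge inside the grip by pressing its far edge on the tray's -x rim from outside.

```bash
cat >> h.py <<'E'
yaw_t=np.radians(-100.72)
def Rz(a): return np.array([[np.cos(a),-np.sin(a)],[np.sin(a),np.cos(a)]])
tray=np.array([.5516,.0588])
def T(x,y): # seat frame -> world xy
    return tray+Rz(yaw_t)@np.array([x,y-.024])
def go(r,xy,z,yaw_y):
    """TCP target, yaw of the closing line (mod 180) -> cm offset in tool axes, spin rad"""
    s=r.sense(); R=np.array(s["ee_rot"]); o=R.T@(np.r_[xy,z]-s["tcp_pos"])*100
    c=np.arctan2(R[1,1],R[0,1]); d=(yaw_y-c+np.pi/2)%np.pi-np.pi/2
    print("offset",o.round(2),"spin",round(-d,3),"| tcp",np.round(s["tcp_pos"],4),"w",round(s["gripper_width"],3),"F",np.round(s["wrist_force"],1),"gf",np.round(s["gripper_force"],1),"t",s["time_s"])
E
python3 - <<'E'
from h import *
from station import r
c=dict(np.load("top0.npz"))
hsv=cv2.cvtColor(c["img"],cv2.COLOR_BGR2HSV).astype(int)
w=np.zeros((400,640),bool); w[195:250,236:290]=1
m=w&(hsv[...,1]<60)&(hsv[...,2]>150)
v,u=np.nonzero(m); 
k=np.array([world(c,a,b,.024)[:2] for a,b in zip(u,v)]); print("white",len(k),k.mean(0),cv2.minEnclosingCircle((k*1000).astype(np.float32)))
m=w&(hsv[...,0]>12)&(hsv[...,0]<35)&(hsv[...,1]>90)&(hsv[...,2]>80)
v,u=np.nonzero(m); print(len(u),u.min(),u.max(),v.min(),v.max()); ok=u<262; u,v=u[ok],v[ok]
b=np.array([world(c,a,bb,.018)[:2] for a,bb in zip(u,v)]); print("brass",b.mean(0))
C=k.mean(0); d=C-b.mean(0); yaw=np.arctan2(d[1],d[0]); print("yaw",np.degrees(yaw),"dist",np.linalg.norm(d), "tip dist",((C-b)@(d/np.linalg.norm(d))).max())
print("bar",T(-.033,0),"pocket",T(.0115,0))
print("yellow px",proj(c,[*T(.0115,0),.008]))
go(r,C,.15,yaw+np.pi/2)
print(C)
E
```

```text
white 411 [0.5031196  0.35303653] ((502.4173889160156, 353.0699768066406), 31.552946090698242)
53 245 255 211 219
brass [0.52181518 0.3851875 ]
yaw -120.1777180547609 dist 0.03719152811118241 tip dist 0.04963585296002964
bar [0.53415717 0.09568831] pocket [0.52587974 0.05196493]
yellow px [394.99438401 210.40660828]
offset [36.91 13.28  9.39] spin -1.359 | tcp [0.1933 0.5938 0.2436] w 0.997 F [ 0.6  0.3 -0.3] gf 0.0 t 0.1
[0.5031196  0.35303653]
```

>>> apply_moves(plan=[{"grip": 1,"offset": [4.5,1.5,0],"spin": -0.14},{"grip": 1,"offset": [9,3.2,0],"spin": -0.28},{"grip": 1,"offset": [13.5,4.8,0],"spin": -0.42},{"grip": 1,"offset": [18,6.4,0],"spin": -0.56},{"grip": 1,"offset": [22.5,8,0],"spin": -0.7}])

```text
time_s: 0.6
tcp_pos: [0.3835, 0.4472, 0.2442]
ee_rot: [[0.925, 0.381, -0.0], [0.381, -0.925, -0.001], [-0.001, 0.0, -1.0]]
wrist_force: [1.1, 1.2, 0.2]
gripper_width: 0.997
gripper_force: 0.0
```

```bash
python3 -c "
from h import *
from station import r
go(r,[.503,.353],.11,np.radians(-30.2))"
```

```text
offset [ 7.48 13.25 13.42] spin -0.653 | tcp [0.3835 0.4472 0.2442] w 0.997 F [1.1 1.2 0.2] gf 0.0 t 0.6
```

>>> apply_moves(plan=[{"grip": 1,"offset": [1.5,2.7,2.5],"spin": -0.13},{"grip": 1,"offset": [3,5.4,5],"spin": -0.26},{"grip": 1,"offset": [4.5,8,8],"spin": -0.39},{"grip": 1,"offset": [6,10.7,11],"spin": -0.52},{"grip": 1,"offset": [7.4,13.2,13.4],"spin": -0.65}])

```text
time_s: 1.1
tcp_pos: [0.5008, 0.3524, 0.1083]
ee_rot: [[0.507, 0.862, -0.002], [0.862, -0.507, -0.002], [-0.003, -0.001, -1.0]]
wrist_force: [0.5, 0.0, 0.1]
gripper_width: 1.001
gripper_force: 0.0
```

```bash
python3 - <<'E'
from h import *
from station import r
c=r.capture("side"); crop(c,200,400,130,250,4,"pics/s1.png")
# predicted pixel of dial centre, grasp point & fingertips
s=r.sense(); p=np.array(s["tcp_pos"]); print([ (q-[200,130])*4 for q in (proj(c,[.503,.353,.024]),proj(c,p+[0,0,-.022]))])
go(r,[.503,.353],.031,np.radians(-30.2))
E
```

```text
[array([382.00588345, 224.09269353]), array([376.96618114, 149.71694089])]
offset [ 0.54 -0.06  7.29] spin -0.004 | tcp [0.5013 0.3485 0.1039] w 0.999 F [ 1.5 -0.3 -2.5] gf 0.0 t 1.15
```

View pics/s1.png

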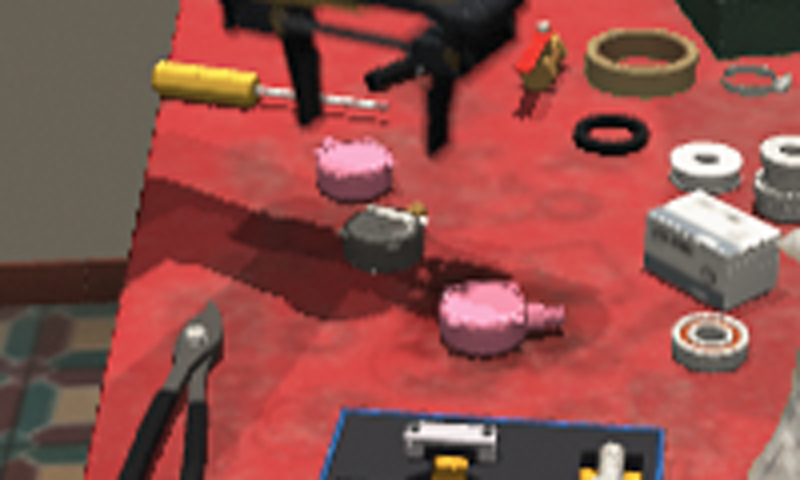

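The dial is at (385,222) in the crop, as predicted, and the fingers straddle it clear of both pink look-alikes.

>>> apply_moves(plan=[{"grip": 1,"offset": [0.4,0,2],"spin": 0},{"grip": 1,"offset": [0.4,0,4],"spin": 0},{"grip": 1,"offset": [0.4,0,5],"spin": 0},{"grip": 1,"offset": [0.4,0,5],"spin": 0}])

```text
time_s: 1.55
tcp_pos: [0.5016, 0.3567, 0.0588]
ee_rot: [[0.511, 0.859, -0.003], [0.859, -0.511, -0.003], [-0.004, -0.001, -1.0]]
wrist_force: [0.9, -0.2, 0.3]
gripper_width: 1.0
gripper_force: 0.0
```

```bash
python3 -c "
from h import *
from station import r
go(r,[.503,.353],.028,np.radians(-30.2))"
```

```text
offset [-0.24  0.31  3.08] spin -0.01 | tcp [0.5016 0.3567 0.0588] w 1.0 F [ 0.9 -0.2  0.3] gf 0.0 t 1.55
```

>>> apply_moves(plan=[{"grip": 1,"offset": [-0.25,0.3,1.5],"spin": -0.01},{"grip": 1,"offset": [-0.25,0.3,3.1],"spin": -0.01},{"grip": 0.5,"offset": [-0.25,0.3,3.1],"spin": -0.01},{"grip": 0.5,"offset": [-0.25,0.3,3.1],"spin": -0.01},{"grip": 0.5,"offset": [-0.25,0.3,3.1],"spin": -0.01}])

```text
time_s: 2.05
tcp_pos: [0.5045, 0.3547, 0.031]
ee_rot: [[0.502, 0.865, 0.002], [0.865, -0.502, 0.002], [0.002, 0.001, -1.0]]
wrist_force: [0.5, -0.5, 0.3]
gripper_width: 0.813
gripper_force: 0.0
```

>>> apply_moves(plan=[{"grip": 0.5,"offset": [0,0,0],"spin": 0},{"grip": 0.5,"offset": [0,0,0],"spin": 0},{"grip": 0.5,"offset": [0,0,-1],"spin": 0},{"grip": 0.5,"offset": [0,0,-3],"spin": 0},{"grip": 0.5,"offset": [0,0,-5],"spin": 0}])

```text
time_s: 2.55
tcp_pos: [0.5036, 0.3535, 0.0802]
ee_rot: [[0.502, 0.865, -0.001], [0.865, -0.502, -0.001], [-0.001, -0.0, -1.0]]
wrist_force: [-0.6, 0.0, -1.6]
gripper_width: 0.603
gripper_force: 29.9
```

```bash
python3 -c "
from h import *
from station import r
x=-.070-.018; p=T(x,0); print(p)
go(r,p,.078,yaw_t+np.pi/2)"
```

```text
[0.54438769 0.14972845]
offset [-15.57  13.77   0.24] spin -0.339 | tcp [0.5036 0.3535 0.0802] w 0.603 F [-0.6  0.  -1.6] gf 29.9 t 2.55
```

>>> apply_moves(plan=[{"grip": 0.5,"offset": [-3.1,2.7,0],"spin": -0.07},{"grip": 0.5,"offset": [-6.2,5.5,0],"spin": -0.14},{"grip": 0.5,"offset": [-9.3,8.2,0],"spin": -0.21},{"grip": 0.5,"offset": [-12.4,11,0],"spin": -0.28},{"grip": 0.5,"offset": [-15.6,13.8,0],"spin": -0.34}])

```text
time_s: 3.05
tcp_pos: [0.545, 0.1482, 0.0804]
ee_rot: [[0.182, 0.983, 0.001], [0.983, -0.182, 0.0], [0.0, 0.001, -1.0]]
wrist_force: [0.9, 0.4, -1.1]
gripper_width: 0.604
gripper_force: 29.9
```

>>> apply_moves(plan=[{"grip": 0.5,"offset": [0,0,0],"spin": 0},{"grip": 0.5,"offset": [0,0,0],"spin": 0}])

```text
time_s: 3.25
tcp_pos: [0.5451, 0.1487, 0.0801]
ee_rot: [[0.188, 0.982, 0.001], [0.982, -0.188, 0.0], [0.0, 0.001, -1.0]]
wrist_force: [-0.0, 1.0, -1.4]
gripper_width: 0.6
gripper_force: 29.9
```

```bash
python3 - <<'E'
from h import *
from station import r
go(r,T(-.088,0),.052,yaw_t+np.pi/2)
c=r.capture("side"); d=r.capture("top")
a=cv2.resize(c["img"][170:290,260:380],None,fx=4,fy=4,interpolation=cv2.INTER_CUBIC)
p=proj(d,[*T(-.088,0),.06]).astype(int); print(p)
y0,x0=p[1]-40,p[0]-40
b=cv2.resize(d["img"][y0:y0+120,x0:x0+78],None,fx=4,fy=4,interpolation=cv2.INTER_CUBIC)
cv2.imwrite("pics/m2.png",np.hstack([a,b])); print(x0,y0)
E
```

```text
offset [ 0.09 -0.09  2.81] spin -0.002 | tcp [0.5451 0.1487 0.0801] w 0.6 F [-0.   1.  -1.4] gf 29.9 t 3.25
[353 199]
313 159
```

View pics/m2.png

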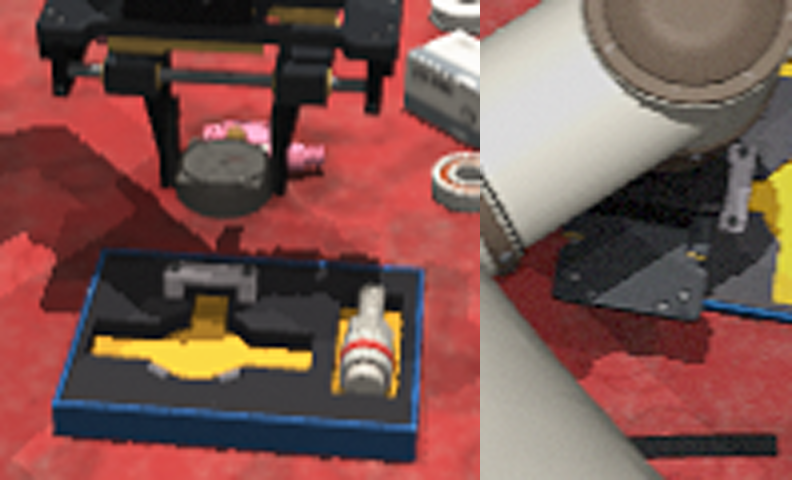

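The gauge is held level between the fingers, just outside the tray's bar end. The top camera is occluded by the arm, so I'll measure tilt and centre from the side depth.

```bash
cat >> h.py <<'E'
def gauge(r,zlo=-.024,zhi=.012):
    """dial plane from side depth: tilt (deg, + = stem down) and dial centre relative to TCP, in tray axes (mm)"""
    s=r.sense(); p=np.array(s["tcp_pos"]); c=r.capture("side"); P=cloud(c)
    L=(P-p); q=np.einsum("ij,...j->...i",Rz(-yaw_t),L[...,:2]); x,y,z=q[...,0],q[...,1],L[...,2]
    m=(abs(x)<.034)&(abs(y)<.021)&(z>zlo)&(z<zhi)&(c["depth"]>0)
    A=np.c_[x[m],y[m],z[m]]; best=None; g=np.random.default_rng(0)
    for _ in range(400):
        t=A[g.choice(len(A),3,0)]; n=np.cross(t[1]-t[0],t[2]-t[0]); l=np.linalg.norm(n)
        if l<1e-7 or abs(n[2])/l<.85: continue
        k=abs((A-t[0])@n/l)<.0015
        if best is None or k.sum()>best.sum(): best=k
    B=A[best]; f=np.linalg.lstsq(np.c_[B[:,:2],np.ones(len(B))],B[:,2],rcond=None)[0]
    print("n",len(A),len(B),"tilt",np.degrees(np.arctan(f[:2])).round(1),"dial z at tcp",(f[2]*1000).round(1),"x range",(np.percentile(B[:,0],[1,50,99])*1000).round(1),"y",(np.percentile(B[:,1],[1,50,99])*1000).round(1),"z",(np.percentile(A[:,2],[1,99])*1000).round(1))
    return c
E
python3 - <<'E'
from h import *
from station import r
gauge(r)
E
```

```text
n 344 191 tilt [-0.4 -1.3] dial z at tcp -5.6 x range [-21.3   5.   28.6] y [-20.7  -0.4  20.3] z [-23.2  -3.2]
```

>>> apply_moves(plan=[{"grip": 0.5,"offset": [0.1,-0.1,1.2],"spin": 0},{"grip": 0.5,"offset": [0.1,-0.1,2.4],"spin": 0},{"grip": 0.5,"offset": [0.1,-0.1,2.8],"spin": 0},{"grip": 0.5,"offset": [0.1,-0.1,2.8],"spin": 0}])

```text
time_s: 3.8
tcp_pos: [0.5433, 0.1512, 0.0507]
ee_rot: [[0.185, 0.983, -0.002], [0.983, -0.185, -0.001], [-0.001, -0.002, -1.0]]
wrist_force: [-0.2, -0.8, -0.3]
gripper_width: 0.6
gripper_force: 29.9
```

```bash
python3 - <<'E'
from h import *
from station import r
gauge(r)
go(r,T(-.088,0),.052,yaw_t+np.pi/2)
E
```

```text
n 337 179 tilt [ 3.8 -0.8] dial z at tcp -5.3 x range [-22.    4.   28.3] y [-20.5   1.2  20.4] z [-23.   -2.3]
offset [-0.11  0.09 -0.11] spin 0.001 | tcp [0.5437 0.151  0.0509] w 0.6 F [ 0.5  0.5 -1.2] gf 29.9 t 3.85
```

>>> apply_moves(plan=[{"grip": 0.5,"offset": [0,0,0.2],"spin": 0},{"grip": 0.5,"offset": [0,0,0.4],"spin": 0},{"grip": 0.5,"offset": [0,0,0.5],"spin": 0},{"grip": 0.5,"offset": [0,0,0.5],"spin": 0}])

```text
time_s: 4.25
tcp_pos: [0.5448, 0.152, 0.0479]
ee_rot: [[0.185, 0.983, 0.002], [0.983, -0.185, 0.002], [0.002, 0.002, -1.0]]
wrist_force: [-3.4, 2.9, 6.4]
gripper_width: 0.603
gripper_force: 30.1
```

```bash
python3 - <<'E'
from h import *
from station import r
gauge(r)
go(r,T(-.088,0),.045,yaw_t+np.pi/2)
E
```

```text
n 306 154 tilt [ 9.9 -1.4] dial z at tcp -5.4 x range [-24.6   0.2  27.2] y [-20.1  -0.   20.1] z [-22.1   0.2]
offset [-0.23 -0.    0.29] spin 0.001 | tcp [0.5448 0.152  0.0479] w 0.601 F [-2.8  3.9  6.2] gf 30.1 t 4.3
```

It pivots at about 6 N and is now near 10°. I'll press a bit more.

>>> apply_moves(plan=[{"grip": 0.5,"offset": [-0.1,0,0.15],"spin": 0},{"grip": 0.5,"offset": [-0.1,0,0.25],"spin": 0},{"grip": 0.5,"offset": [-0.1,0,0.25],"spin": 0},{"grip": 0.5,"offset": [-0.1,0,0.25],"spin": 0}])

```text
time_s: 4.7
tcp_pos: [0.5456, 0.1519, 0.046]
ee_rot: [[0.184, 0.983, 0.005], [0.983, -0.184, 0.004], [0.004, 0.005, -1.0]]
wrist_force: [-2.7, 6.6, 7.1]
gripper_width: 0.597
gripper_force: 30.1
```

```bash
python3 - <<'E'
from h import *
from station import r
gauge(r)
go(r,T(-.088,0),.080,yaw_t+np.pi/2)
E
```

```text
n 315 126 tilt [15.7 -1.5] dial z at tcp -5.2 x range [-23.9   1.9  25.6] y [-20.3   0.7  20.1] z [-23.6   1.7]
offset [-0.22 -0.07 -3.4 ] spin 0.002 | tcp [0.5456 0.1519 0.046 ] w 0.599 F [-3.7  6.1  7.6] gf 30.1 t 4.75
```

>>> apply_moves(plan=[{"grip": 0.5,"offset": [0,0,-2],"spin": 0},{"grip": 0.5,"offset": [0,0,-4.5],"spin": 0},{"grip": 0.5,"offset": [0,0,-6.5],"spin": 0},{"grip": 0.5,"offset": [0,0,-6.5],"spin": 0}])

```text
time_s: 5.15
tcp_pos: [0.5457, 0.1505, 0.1118]
ee_rot: [[0.185, 0.983, 0.006], [0.983, -0.185, 0.003], [0.004, 0.005, -1.0]]
wrist_force: [0.2, 0.0, -1.6]
gripper_width: 0.602
gripper_force: 29.8
```

```bash
python3 - <<'E'
from h import *
from station import r
gauge(r)
go(r,T(.0315,0),.105,yaw_t+np.pi/2)
E
```

```text
n 306 136 tilt [12.6 -1. ] dial z at tcp -5.3 x range [-25.4   2.8  27.4] y [-20.5  -0.2  20.1] z [-22.3   1.1]
offset [-1.198e+01 -1.000e-02  4.800e-01] spin 0.0 | tcp [0.5445 0.15   0.11  ] w 0.603 F [ 0.3 -0.  -2.1] gf 29.8 t 5.2
```

>>> apply_moves(plan=[{"grip": 0.5,"offset": [-4,0,0],"spin": 0},{"grip": 0.5,"offset": [-8,0,0],"spin": 0},{"grip": 0.5,"offset": [-12,0,0],"spin": 0},{"grip": 0.5,"offset": [-12,0,0],"spin": 0},{"grip": 0.5,"offset": [-12,0,0],"spin": 0}])

```text
time_s: 5.7
tcp_pos: [0.5208, 0.0308, 0.1078]
ee_rot: [[0.187, 0.982, -0.002], [0.982, -0.187, -0.001], [-0.001, -0.002, -1.0]]
wrist_force: [0.9, 0.9, -0.9]
gripper_width: 0.599
gripper_force: 29.8
```

```bash
python3 - <<'E'
from h import *
from station import r
c=gauge(r); P=cloud(c)
go(r,T(.0315,0),.105,yaw_t+np.pi/2)
crop(c,230,400,150,300,4,"pics/s3.png")
# check tray x,y in side camera: bar top and its predicted pixels
for q in ([-.033,-.025,.035],[-.033,.025,.035],[.0405,0,.020]): print((proj(c,[*T(*q[:2]),q[2]])-[230,150])*4)
E
```

```text
n 409 198 tilt [13.5 -1.5] dial z at tcp -5.5 x range [-23.8   1.2  25.5] y [-20.1  -0.1  20.8] z [-22.5   1.6]
offset [0.08 0.07 0.31] spin -0.0 | tcp [0.5213 0.0316 0.1081] w 0.605 F [ 0.4  0.2 -1.1] gf 29.8 t 5.75
[283.81258347 346.94196874]
[374.61315488 353.0271133 ]
[310.5804122 456.1368426]
```

View pics/s3.png

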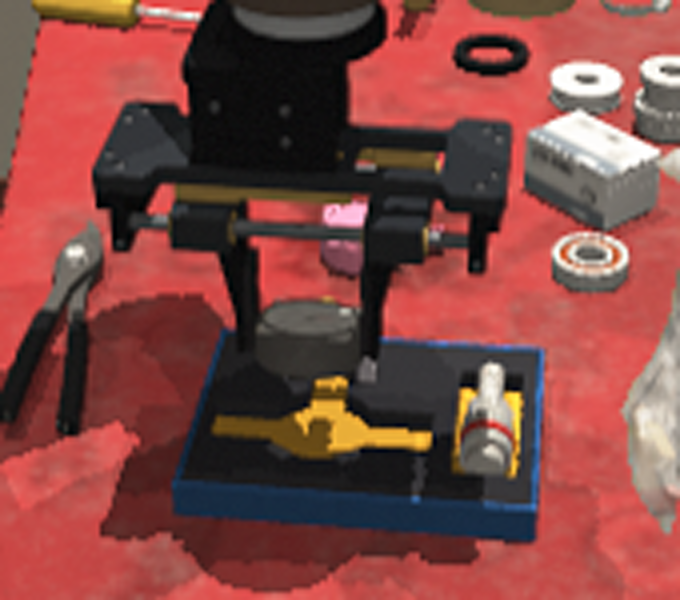

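The side view shows the gauge over the tray, tipped about 13.5° stem-down. The predicted far pocket wall matches the picture at (312,456). Next I lower it.

>>> apply_moves(plan=[{"grip": 0.5,"offset": [0,0.05,2],"spin": 0},{"grip": 0.5,"offset": [0,0.05,4],"spin": 0},{"grip": 0.5,"offset": [0,0.05,5.2],"spin": 0},{"grip": 0.5,"offset": [0,0.05,5.2],"spin": 0},{"grip": 0.5,"offset": [0,0.05,5.2],"spin": 0}])

```text
time_s: 6.25
tcp_pos: [0.5225, 0.0324, 0.0571]
ee_rot: [[0.184, 0.983, 0.0], [0.983, -0.184, -0.0], [-0.0, 0.0, -1.0]]
wrist_force: [0.6, 0.1, -0.3]
gripper_width: 0.605
gripper_force: 29.8
```

```bash
python3 - <<'E'
from h import *
from station import r
gauge(r)
go(r,T(.0305,0),.052,yaw_t+np.pi/2)
E
```

```text
n 402 203 tilt [12.8 -1.1] dial z at tcp -5.7 x range [-23.7  -0.2  26.7] y [-20.3   0.2  20.6] z [-22.3   1.2]
offset [ 0.08 -0.06  0.55] spin 0.002 | tcp [0.5228 0.0324 0.0575] w 0.601 F [ 0.  -0.7 -1.8] gf 29.8 t 6.3
```

>>> apply_moves(plan=[{"grip": 0.5,"offset": [0.1,-0.05,0.25],"spin": 0},{"grip": 0.5,"offset": [0.1,-0.05,0.45],"spin": 0},{"grip": 0.5,"offset": [0.1,-0.05,0.45],"spin": 0},{"grip": 0.5,"offset": [0.5,-0.05,0.45],"spin": 0},{"grip": 0.5,"offset": [0.8,-0.05,0.45],"spin": 0}])

```text
time_s: 6.8
tcp_pos: [0.5233, 0.04, 0.0528]
ee_rot: [[0.185, 0.983, 0.001], [0.983, -0.185, 0.0], [0.0, 0.001, -1.0]]
wrist_force: [0.4, 0.6, -2.4]
gripper_width: 0.603
gripper_force: 29.8
```

```bash
python3 - <<'E'
from h import *
from station import r
gauge(r)
go(r,T(.0105,0),.049,yaw_t+np.pi/2)
E
```

```text
n 386 201 tilt [13.4 -0.9] dial z at tcp -5.5 x range [-24.2   1.4  24.7] y [-20.5   0.6  20.3] z [-22.1   0.6]
offset [1.28 0.02 0.38] spin 0.001 | tcp [0.5235 0.0404 0.0528] w 0.603 F [ 0.2 -0.5 -0.9] gf 29.8 t 6.85
```

>>> apply_moves(plan=[{"grip": 0.5,"offset": [0.3,0,0.1],"spin": 0},{"grip": 0.5,"offset": [0.6,0,0.25],"spin": 0},{"grip": 0.5,"offset": [0.9,0,0.4],"spin": 0},{"grip": 0.5,"offset": [1.2,0,0.5],"spin": 0},{"grip": 0.5,"offset": [1.2,0,0.5],"spin": 0}])

```text
time_s: 7.35
tcp_pos: [0.5253, 0.0519, 0.0473]
ee_rot: [[0.185, 0.983, -0.0], [0.983, -0.185, -0.0], [-0.0, -0.0, -1.0]]
wrist_force: [-1.0, -1.2, -1.5]
gripper_width: 0.599
gripper_force: 29.8
```

```bash
python3 - <<'E'
from h import *
from station import r
gauge(r)
go(r,T(.0110,0),.044,yaw_t+np.pi/2)
E
```

```text
n 390 192 tilt [13.5 -1.4] dial z at tcp -5.5 x range [-25.4   0.5  26.7] y [-20.6   0.3  20.4] z [-23.8   1.3]
offset [0.08 0.05 0.34] spin 0.001 | tcp [0.5253 0.0518 0.0474] w 0.601 F [-0.4 -0.2 -1.8] gf 29.8 t 7.4
```

>>> apply_moves(plan=[{"grip": 0.5,"offset": [0.05,0.05,0.2],"spin": 0},{"grip": 0.5,"offset": [0.05,0.05,0.4],"spin": 0},{"grip": 0.5,"offset": [0.05,0.05,0.5],"spin": 0},{"grip": 0.5,"offset": [0.05,0.05,0.5],"spin": 0}])

```text
time_s: 7.8
tcp_pos: [0.5261, 0.0519, 0.0435]
ee_rot: [[0.185, 0.983, 0.001], [0.983, -0.185, -0.0], [0.0, 0.001, -1.0]]
wrist_force: [-2.7, 0.7, 5.7]
gripper_width: 0.607
gripper_force: 30.1
```

```bash
python3 - <<'E'
from h import *
from station import r
gauge(r)
go(r,T(.0110,0),.042,yaw_t+np.pi/2)
E
```

```text
n 428 198 tilt [12.4 -0.7] dial z at tcp -5.5 x range [-23.7   2.7  25.4] y [-20.4   0.3  20.6] z [-23.1   1.3]
offset [ 0.05 -0.02  0.15] spin 0.001 | tcp [0.5261 0.0519 0.0435] w 0.603 F [-2.1  0.6  5.6] gf 30.1 t 7.85
```

>>> apply_moves(plan=[{"grip": 0.75,"offset": [0,0,0],"spin": 0},{"grip": 0.75,"offset": [0,0,0],"spin": 0},{"grip": 0.75,"offset": [0,0,0],"spin": 0},{"grip": 0.75,"offset": [0,0,-2],"spin": 0},{"grip": 0.75,"offset": [0,0,-5],"spin": 0}])

```text
time_s: 8.35
tcp_pos: [0.5245, 0.0514, 0.0912]
ee_rot: [[0.186, 0.983, -0.005], [0.983, -0.186, -0.002], [-0.003, -0.004, -1.0]]
wrist_force: [1.1, 0.4, -1.2]
gripper_width: 0.744
gripper_force: 0.0
```

>>> apply_moves(plan=[{"grip": 0,"offset": [-1.0,0,-2],"spin": 0},{"grip": 0,"offset": [-1.8,0,-2],"spin": 0},{"grip": 0,"offset": [-1.8,0,-2],"spin": 0},{"grip": 0,"offset": [-1.8,0,-2],"spin": 0},{"grip": 0,"offset": [-1.8,0,-2],"spin": 0}])

```text
time_s: 8.85
tcp_pos: [0.522, 0.0342, 0.1114]
ee_rot: [[0.185, 0.983, -0.002], [0.983, -0.185, -0.001], [-0.001, -0.002, -1.0]]
wrist_force: [-0.5, -0.1, -0.3]
gripper_width: 0.382
gripper_force: 0.0
```

```bash
cat >> h.py <<'E'
def seated(r,name=None):
    """dial plane in seat frame"""
    c=r.capture("side"); P=cloud(c); q=np.einsum("ij,...j->...i",Rz(-yaw_t),P[...,:2]-T(0,0)); x,y,z=q[...,0],q[...,1],P[...,2]-.008
    m=(abs(x-.0115)<.035)&(abs(y)<.022)&(z>.016)&(z<.040); A=np.c_[x[m],y[m],z[m]]
    best=np.ones(len(A),bool)
    for _ in range(8):
        f=np.linalg.lstsq(np.c_[A[best][:,:2],np.ones(best.sum())],A[best][:,2],rcond=None)[0]; best=abs(np.c_[A[:,:2],np.ones(len(A))]@f-A[:,2])<.003
    B=A[best]; print(len(A),len(B),"tilt",np.degrees(np.arctan(f[:2])).round(1),"z at axis",(1e3*(f[2]+f[0]*.0115)).round(1),"x",(1e3*np.percentile(B[:,0],[1,99])).round(1),"y",(1e3*np.percentile(B[:,1],[1,99])).round(1))
    if name: crop(c,250,380,200,300,6,name)
E
python3 - <<'E'
from h import *
from station import r
seated(r,"pics/s4.png")
go(r,T(.033,0),.055,yaw_t+np.pi/2)
E
```

```text
393 240 tilt [8.2 0.5] z at axis 29.5 x [-13.1  39.5] y [-21.3  21.8]
offset [-0.34  0.05  5.65] spin 0.001 | tcp [0.5221 0.0343 0.1115] w 0.333 F [ 1.4 -0.4 -0.5] gf 0.0 t 8.9
```

View pics/s4.png

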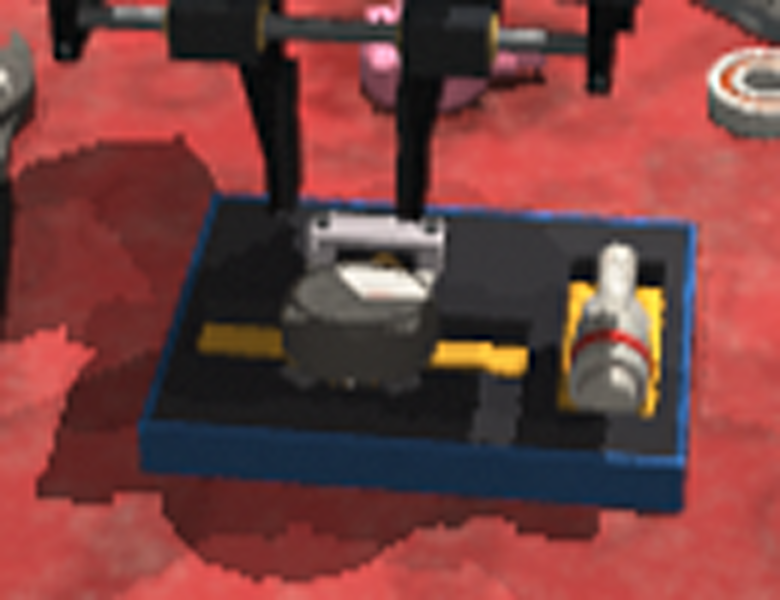

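The gauge rests on the pads at about 8–9°, with the brass stem under the bar near (385,262). Next I press the far edge with closed fingers.

>>> apply_moves(plan=[{"grip": 0,"offset": [0.1,0.05,1],"spin": 0},{"grip": 0,"offset": [0.1,0.05,2],"spin": 0},{"grip": 0,"offset": [0.1,0.05,3],"spin": 0},{"grip": 0,"offset": [0.1,0.05,4],"spin": 0},{"grip": 0,"offset": [0.1,0.05,4],"spin": 0}])

```text
time_s: 9.4
tcp_pos: [0.5219, 0.0348, 0.0705]
ee_rot: [[0.186, 0.983, -0.004], [0.983, -0.186, -0.001], [-0.002, -0.004, -1.0]]
wrist_force: [0.1, -0.0, 1.0]
gripper_width: 0.009
gripper_force: 0.0
```

```bash
python3 -c "
from h import *
from station import r
go(r,T(.029,0),.054,yaw_t+np.pi/2)"
```

```text
offset [0.02 0.07 1.65] spin 0.0 | tcp [0.5219 0.0348 0.0705] w 0.009 F [ 0.1 -0.   1. ] gf 0.0 t 9.4
```

>>> apply_moves(plan=[{"grip": 0,"offset": [0,0.05,0.5],"spin": 0},{"grip": 0,"offset": [0,0.05,0.9],"spin": 0},{"grip": 0,"offset": [0,0.05,1.2],"spin": 0},{"grip": 0,"offset": [0,0.05,1.5],"spin": 0},{"grip": 0,"offset": [0,0.05,1.6],"spin": 0}])

```text
time_s: 9.9
tcp_pos: [0.524, 0.035, 0.0572]
ee_rot: [[0.185, 0.983, 0.0], [0.983, -0.185, -0.0], [-0.0, 0.001, -1.0]]
wrist_force: [-2.4, -0.7, 9.4]
gripper_width: 0.003
gripper_force: 4.7
```

```bash
python3 -c "
from h import *
from station import r
seated(r)
go(r,T(.029,0),.054,yaw_t+np.pi/2)"
```

```text
262 151 tilt [1.3 4.4] z at axis 26.6 x [-12.2  39.2] y [-21.5  21.8]
offset [-0.05 -0.13  0.33] spin 0.001 | tcp [0.5239 0.035  0.0573] w 0.003 F [-1.9  1.3  6.7] gf 3.1 t 9.95
```

>>> apply_moves(plan=[{"grip": 0,"offset": [0,-0.1,0.2],"spin": 0},{"grip": 0,"offset": [0,-0.1,0.4],"spin": 0},{"grip": 0,"offset": [0,-0.1,0.6],"spin": 0},{"grip": 0,"offset": [0,-0.1,0.6],"spin": 0}])

```text
time_s: 10.35
tcp_pos: [0.5238, 0.0353, 0.0545]
ee_rot: [[0.183, 0.983, 0.003], [0.983, -0.183, -0.0], [0.0, 0.003, -1.0]]
wrist_force: [-7.3, -0.3, 26.7]
gripper_width: 0.003
gripper_force: 13.2
```

```bash
python3 -c "
from h import *
from station import r
seated(r)
go(r,T(.029,0),.054,yaw_t+np.pi/2)"
```

```text
258 158 tilt [-2.4 -0.4] z at axis 25.2 x [-17.5  38.6] y [-21.7  21.6]
offset [-0.08 -0.1   0.05] spin 0.003 | tcp [0.5238 0.0353 0.0545] w 0.005 F [-7.7 -0.5 25.5] gf 13.0 t 10.4
```

It took 26 N at home height, so it has bottomed out. I retract and check.

>>> apply_moves(plan=[{"grip": 0,"offset": [0,0,-3],"spin": 0},{"grip": 0,"offset": [0,0,-7],"spin": 0},{"grip": 0,"offset": [0,0,-12],"spin": 0},{"grip": 0,"offset": [0,0,-17],"spin": 0},{"grip": 0,"offset": [0,0,-17],"spin": 0}])

```text
time_s: 10.9
tcp_pos: [0.5266, 0.036, 0.2282]
ee_rot: [[0.184, 0.983, 0.016], [0.983, -0.184, 0.004], [0.006, 0.015, -1.0]]
wrist_force: [0.7, 0.5, 0.2]
gripper_width: 0.004
gripper_force: 0.0
```

>>> apply_moves(plan=[{"grip": 0,"offset": [5,0,0],"spin": 0},{"grip": 0,"offset": [10,0,0],"spin": 0},{"grip": 0,"offset": [15,0,0],"spin": 0},{"grip": 0,"offset": [20,0,0],"spin": 0},{"grip": 0,"offset": [20,0,0],"spin": 0}])

```text
time_s: 11.4
tcp_pos: [0.5605, 0.2368, 0.219]
ee_rot: [[0.181, 0.984, 0.0], [0.984, -0.181, 0.001], [0.001, 0.0, -1.0]]
wrist_force: [-0.5, -0.0, 0.1]
gripper_width: 0.004
gripper_force: 0.0
```

```bash
python3 - <<'E'
from h import *
from station import r
seated(r,"pics/s5.png")
c=r.capture("top"); P=cloud(c); q=np.einsum("ij,...j->...i",Rz(-yaw_t),P[...,:2]-T(0,0)); x,y,z=q[...,0],q[...,1],P[...,2]-.008
m=(np.hypot(x-.0115,y)<.022)&(z>0)&(z<.04); f=np.linalg.lstsq(np.c_[x[m]-.0115,y[m],np.ones(m.sum())],z[m],rcond=None)[0]; print(m.sum(),np.degrees(f[:2]),f[2]*1e3)
t=(z>.0115)&(z<.014)&(abs(x)<.06)&(abs(y)<.05);f0=(abs(x-.05)<.008)&(abs(y)<.04); print("foam z med",np.median(z[f0])*1e3)
crop(c,345,440,145,250,5,"pics/t5.png")
E
```

```text
375 320 tilt [-1.5  0.6] z at axis 25.1 x [-12.8  37.5] y [-21.4  21.5]
299 [-1.57904816  0.82464925] 23.437136812642084
foam z med 12.074378768654464
```

View pics/s5.png

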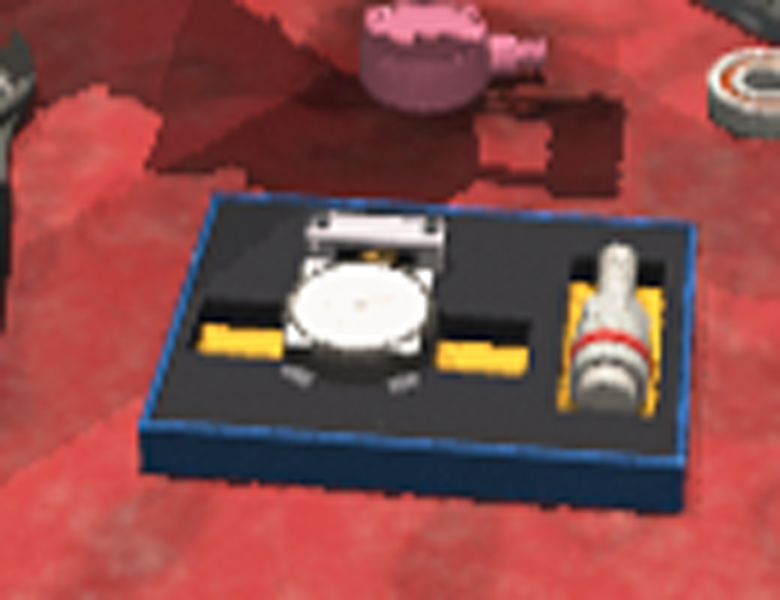

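View pics/t5.png

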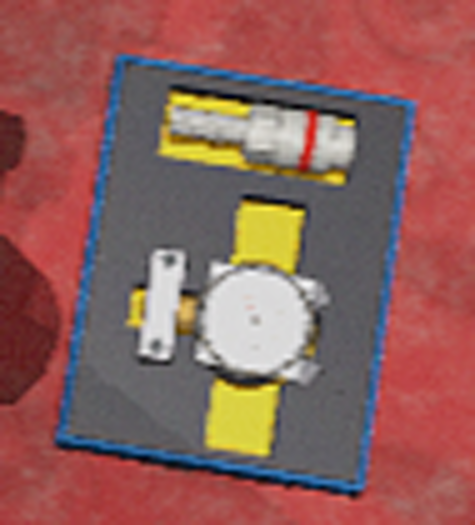

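It is in and past the pads: the far edge is down and the stem is under the bar. Both cameras hint the stem side is about 1.5° high, so I'll press gently once near the centre, on the stem side.

```bash
python3 -c "
from h import *
from station import r
go(r,T(.003,0),.070,yaw_t+np.pi/2)"
```

```text
offset [-17.51   0.06  14.94] spin 0.002 | tcp [0.5593 0.2327 0.2192] w 0.004 F [ 0.1  0.3 -0.7] gf 0.0 t 11.5
```

>>> apply_moves(plan=[{"grip": 0,"offset": [-4.8,0,0],"spin": 0},{"grip": 0,"offset": [-9.4,0,0],"spin": 0},{"grip": 0,"offset": [-14,0,2],"spin": 0},{"grip": 0,"offset": [-17.5,0,5],"spin": 0},{"grip": 0,"offset": [-17.5,0,9],"spin": 0}])

```text
time_s: 12.0
tcp_pos: [0.5263, 0.0553, 0.1315]
ee_rot: [[0.191, 0.982, 0.003], [0.982, -0.191, 0.001], [0.002, 0.003, -1.0]]
wrist_force: [-0.5, 0.3, -0.3]
gripper_width: 0.004
gripper_force: 0.0
```

>>> apply_moves(plan=[{"grip": 0,"offset": [0,0,2],"spin": 0},{"grip": 0,"offset": [0,0,4],"spin": 0},{"grip": 0,"offset": [0,0,5],"spin": 0},{"grip": 0,"offset": [0,0,5],"spin": 0}])

```text
time_s: 12.4
tcp_pos: [0.5262, 0.0586, 0.0794]
ee_rot: [[0.187, 0.982, -0.003], [0.982, -0.187, -0.001], [-0.002, -0.003, -1.0]]
wrist_force: [0.5, -0.5, 0.6]
gripper_width: 0.006
gripper_force: 0.0
```

```bash
python3 -c "
from h import *
from station import r
go(r,T(.003,0),.054,yaw_t+np.pi/2)"
```

```text
offset [0.2  0.1  2.54] spin -0.001 | tcp [0.5262 0.0586 0.0794] w 0.006 F [ 0.5 -0.5  0.6] gf 0.0 t 12.4
```

>>> apply_moves(plan=[{"grip": 0,"offset": [0,0.1,1],"spin": 0},{"grip": 0,"offset": [0,0.1,2],"spin": 0},{"grip": 0,"offset": [0,0.1,2.5],"spin": 0},{"grip": 0,"offset": [0,0.1,2.8],"spin": 0},{"grip": 0,"offset": [0,0.1,2.8],"spin": 0}])

```text
time_s: 12.9
tcp_pos: [0.5282, 0.0599, 0.0547]
ee_rot: [[0.184, 0.983, -0.0], [0.983, -0.184, -0.001], [-0.001, -0.0, -1.0]]
wrist_force: [-6.1, 0.1, 15.5]
gripper_width: 0.005
gripper_force: 7.5
```

```bash
python3 -c "
from h import *
from station import r
go(r,T(.003,0),.054,yaw_t+np.pi/2)"
```

```text
offset [ 0.03 -0.08  0.07] spin 0.002 | tcp [0.5282 0.0599 0.0547] w 0.005 F [-6.1  0.1 15.5] gf 7.5 t 12.9
```

The near side stops at the same height (0.0547 m) as the far side (0.0545 m), so the gauge is level. I retract.

>>> apply_moves(plan=[{"grip": 0,"offset": [0,0,-3],"spin": 0},{"grip": 0,"offset": [0,0,-7],"spin": 0},{"grip": 0,"offset": [0,0,-12],"spin": 0},{"grip": 0,"offset": [0,0,-16],"spin": 0}])

```text
time_s: 13.3
tcp_pos: [0.5287, 0.0598, 0.2154]
ee_rot: [[0.185, 0.983, 0.002], [0.983, -0.185, 0.001], [0.001, 0.002, -1.0]]
wrist_force: [1.2, -0.0, 0.2]
gripper_width: 0.003
gripper_force: 0.0
```

>>> apply_moves(plan=[{"grip": 0,"offset": [5,0,0],"spin": 0},{"grip": 0,"offset": [10,0,0],"spin": 0},{"grip": 0,"offset": [15,0,0],"spin": 0},{"grip": 0,"offset": [20,0,0],"spin": 0},{"grip": 0,"offset": [20,0,0],"spin": 0}])

```text
time_s: 13.8
tcp_pos: [0.5661, 0.2616, 0.2116]
ee_rot: [[0.18, 0.984, 0.001], [0.984, -0.18, 0.001], [0.001, 0.001, -1.0]]
wrist_force: [0.5, -0.9, -0.4]
gripper_width: 0.006
gripper_force: 0.0
```

```bash
python3 - <<'E'
from h import *
from station import r
seated(r)
c=r.capture("top"); P=cloud(c); q=np.einsum("ij,...j->...i",Rz(-yaw_t),P[...,:2]-T(0,0)); x,y,z=q[...,0],q[...,1],P[...,2]-.008
m=(np.hypot(x-.0115,y)<.022)&(z>0)&(z<.04); f=np.linalg.lstsq(np.c_[x[m]-.0115,y[m],np.ones(m.sum())],z[m],rcond=None)[0]; print(m.sum(),np.degrees(f[:2]),f[2]*1e3)
m=(abs(x)<.065)&(y>-.06)&(y<.11)&(z>.010)&(z<.0135); f=np.linalg.lstsq(np.c_[x[m],y[m],np.ones(m.sum())],z[m],rcond=None)[0]; print("foam",m.sum(),np.degrees(f[:2]),f[2]*1e3)
E
```

```text
363 317 tilt [-0.5  0.1] z at axis 24.9 x [-13.8  38. ] y [-21.3  21.8]
295 [1.00628526 0.78521631] 23.033966549608508
foam 1477 [ 0.0022093 -0.0577321] 11.858819533220977
```

Both cameras now agree it is level within noise, with the dial at 23–25 mm against 24 mm when home. I hand in.

```bash
python3 -c "
from station import r
print(r.finish_job())"
```

```text
the job is handed in; nothing more can be done
None
```

The gauge is in its pocket: stem under the keeper bar, snapped past the pads, dial up, level within camera noise, and handed in at about 14 s; I moved nothing else, and no verdict came back.

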